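# Push the gift box through the pass-through into the carton

### The arm

A 6-joint arm with a two-finger parallel gripper is mounted at the origin on the work surface; the furniture and walls round the work are solid. World frame = base frame: x ahead of the robot, y to its left, z up, the work surface at z = 0. Lengths are in m, angles in rad, forces in N, time in s.
With the tool pointing down it reaches from about 0.275 to 0.85 m from the base axis. Payload 19 kg.
Tool frame: the origin (TCP) lies at the very end of the fingers, on their centre line; the grasp point (between the pads) lies bot.pinch_z behind it (bot.pinch_z is the distance from the TCP to the grasp point, in m); z points along the fingers, y is the direction in which the jaws open and shut (so a half turn about z gives the same grasp; the last joint's range is limited). The gripper opens to 85 mm and grips with 20 to 120 N. Pads are 22 mm wide; open, the fingers measure 114 mm over their backs; the gripper's body (76 mm by 85 mm) begins 54 mm behind the grasp point. The pads swing forward as they close: fully open they stand 13 mm farther back than shut.
Start: joints at [1.027, 0.15, 1.437, -0, 1.554, -0.134], TCP at [0.229, 0.527, 0.231] pointing down, gripper open.
Joint ranges: [-2.8, 2.8], [-0.68, 2.1], [0.12, 2.68], [-1.39, 4.53], [0.16, 2.79], [-2.81, 2.81]. Speed limits (rad/s): [1.89, 1.89, 2.22, 3.01, 3.01, 3.01].

### API

Orientations are given as a 3x3 rotation matrix whose columns are the frame's x, y, z axes.
In Python, from bench import status, imaging, job, nets, bot gives the robot as it stands.
- The arm moves only by the shell command python3 -m inch 'ROWS' [OPENING] [FORCE]. ROWS is JSON, a list of rows, each an object of numbers: "tx", "ty", "tz": the shift along the tool's x, y, z in m; "rx", "ry", "rz": the turn, a rotation vector about the tool's x, y, z in degrees. In form: [{"tx": .., "ty": .., "tz": .., "rx": .., "ry": .., "rz": ..}, ...]. A call has 1 to 12 rows; each row shifts and turns the commanded pose from where the row before left it, along the tool's axes as they then stand; what a row does not reach is not made up. A row lasts 1/12 s, in which the tool goes at most 41.7 mm and 7.16 degrees, less where a joint would pass 70% of its speed; a pose out of reach is approached as far as the arm can. A call with a gripper value outside its range is refused whole. OPENING is the closure in counts, from 0 (fully open) to 255 (shut), set as the call begins (- or left out, the last holds). The fingers move at their own pace and stop on an object; FORCE is the grip in N (left out, the last holds). Time passes only in rows, so rows that do not move let the fingers close. It gives the time, the measured TCP pose, the force and the opening at its end, in the units of the state.
- status.state(): the state, without advancing time (a new reading comes with each control period).
- imaging.capture(name): name is "scene" or "top" or "wrist"; returns a dict with "pixels" (480x640x3 uint8, red, green, blue), "fx", "fy", "cx", "cy" (pixels), "dist_coeffs" ([k1, k2, p1, p2, k3] as OpenCV has them; the pictures are not rectified), "pose" (4x4, takes a point from camera to world coordinates); the wrist camera has in their place "hand_eye" (4x4, takes a point from camera to tool coordinates, whose origin is the TCP and whose axes are the flange's). Camera axes: x right, y up, looking along -z (the intrinsics and any distortion apply to the point x, -y, -z); pixel columns grow to the right and rows downward; lengths in m; the calibration is good to about 2 mm. A picture is of the moment at which its call begins: read the wrist's pose just before it. There is no depth.
- job.finish_job(): hands the job in, once; it reports no verdict.
Trained networks look in a picture, given as the dict that the camera call returned (one of the last four; its "shot" number tells which), for a name from the list of things; names that differ only in an ending like _2 or _b are one class to them, and where a whole thing is asked for, a point or a joint stands for the part that bears it (a point fixed in the world has none). Each returns a list of dicts, best first, with "p" (0 to 1); they miss things now and then, are a little off and sometimes report something else, mostly with a low value. They report only what shows in the picture. A call takes as long as a camera call.
- nets.find_in(picture, query): "position" ([x, y, z] in m, in world coordinates, good to about 4 mm: the middle of the surface that is visible of it).
- nets.trace(picture, query): "pixels" (480x640 bool, what is visible of it).
- nets.spot_point(picture, query): "position" ([x, y, z] in m, in world coordinates, good to about 4 mm: a listed point, or the origin of a listed thing).
The state is a dict: "t": time; "qpos": joint angles; "joint_vel": joint speeds; "joint_torque": joint torques, N m; "position": TCP position; "ee_rot": TCP orientation; "force": force on the tool from outside, world axes, zero at the start; "wrist_torque": the same for the moment, N m; "width": opening from 0.0 (shut) to 1.0 (fully open).
Only numpy, scipy, OpenCV 4.12 (cv2) and the standard library are available. Lean on these libraries where they do the work, as an engineer would, in place of code of your own. Each camera call takes 0.05 s, during which the arm holds its last target.

### The job

The small gift box in the raised wooden pass-through has to drop into the open carton below its far end. Draw the wooden pusher out from under the low display step by its blade end until its crossbar is clear of the step, lay it flat on the table and let go, then take it again by the stick right beside its crossbar and push the box through with the blade. Do not touch the gift box with the gripper; at the end leave the pusher lying flat on the table, and leave the candle tin, the card pack and the twine spool where they are.

Things in the scene. Friction and masses are not known exactly. Their poses are not given: they have to be found in the camera images.
- hatch: Raised pass-through of light wood, fixed, 125 (x) x 100 x 204 mm high. Its tunnel runs along x, open at both ends, 76 mm wide, 62 mm high between the deck (130 mm over the table) and the 12 mm roof. Origin under its centre on the table. Push along its +x, roughly towards the robot's left; the carton stands below the +x end.
- hatch_mouth (a point): Middle of the deck's edge at the entrance (-x end) of the tunnel, at deck height; x points into the tunnel.
- hatch_exit (a point): Middle of the deck's edge at the exit (+x end), at deck height. The box (85 mm long in the tunnel) falls freely once its rear face is less than 35 mm from this edge.
- carton: Open cardboard carton, fixed, 160 mm (x) by 130 mm (y) by 70 mm high, 5 mm walls, just below the exit of the pass-through. Origin under its centre.
- step: Low display step of light wood, fixed: a board 150 mm (x) by 200 mm (y), underside 38 mm and top 50 mm over the table, on two 12 mm side boards (172 mm between them), open at both x ends. Two 15 mm high tape rolls are fixed on top near the -x end. Origin under its centre on the table.
- step_front (a point): Middle of the step's front (+x) edge at table height; the pusher's blade end sticks out here.
- pusher: Loose plywood pusher, 150 g, 22 mm high, 200 mm long (x), lying flat: stick 18 mm wide (y); at the +x end a blade 50 mm wide, 8 mm thick; at the -x end a crossbar 100 mm wide, 22 mm thick, holding most of the weight (centre of mass at x = -49 mm). Origin: mid-length, underside. At first only 70 to 80 mm of the blade end sticks out from under the step. The crossbar does not fit the tunnel.
- pusher_grip (a point): The place on the pusher's stick to hold it for pushing: 18 mm ahead of the crossbar's front, 160 mm behind the blade's face, at mid-height (11 mm over its underside).
- pusher_tip (a point): Middle of the blade's front face, at mid-height (11 mm over the underside).
- gift_box: Loose small dark gift box with a grey lid, 62 x 85 x 50 mm (x, y, z), about 110 g, lying in the tunnel on the deck with its 85 mm side along the tunnel, its rear face 5 to 28 mm inside the entrance. Origin in the centre of its underside.
- gift_box_center (a point): Centre of the gift box.
- candle: Candle tin, 66 mm across, 28 mm high, loose bystander. Origin in the centre of its underside.
- card_pack: Thick banded pack of cards, 99 x 129 x 31 mm, loose bystander. Origin in the centre of its underside.
- spool: Twine spool, 82 x 72 x 40 mm, loose bystander. Origin in the centre of its underside.

How it is judged:
On the way, in this order (a step that is already met when the one before it is completed fails the run):
1. the pusher lies flat on the table, let go, its crossbar clear of the step (height (world z) of pusher below 0.01 m and angle between pusher's own z axis and vertical below 0.1 rad and linear speed of pusher below 0.03 m/s and x of pusher_grip in the frame of step_front above 0.04 m and contact force between each of the arm, the fingers and pusher below 0.1 N), for 0.2 s.
2. held beside its crossbar, the pusher's blade is at least 40 mm inside the tunnel and against the box (x of pusher_tip in the frame of hatch_mouth above 0.04 m and z of pusher_tip in the frame of hatch_mouth between 0 and 0.062 m and distance between the grasp point and pusher_grip below 0.05 m and contact force between pusher and gift_box above 0.02 N).
3. the box has dropped into the carton (x of gift_box_center in the frame of carton between -0.075 and 0.075 m and y of gift_box_center in the frame of carton between -0.06 and 0.06 m and height (world z) of gift_box_center below 0.066 m), for 0.2 s.
At the end, for the whole second after the job is handed in: The gift box is at rest in the carton (its centre within the carton's walls and less than 66 mm over the table, any side up) and the pusher lies flat and still on the table (all of step 3 and linear speed of each of gift_box, pusher below 0.03 m/s and height (world z) of pusher below 0.01 m and angle between pusher's own z axis and vertical below 0.1 rad); the robot touches nothing.
It fails at once if the gripper touches the gift box (contact force between any of the fingers, the arm and gift_box above 0.3 N).
It fails at once if the candle tin is moved by more than 30 mm (distance of candle from where it was at the start of the episode above 0.03 m).
It fails at once if the card pack is moved by more than 30 mm (distance of card_pack from where it was at the start of the episode above 0.03 m).
It fails at once if the twine spool is moved by more than 30 mm (distance of spool from where it was at the start of the episode above 0.03 m).
It also fails if it takes over 56 s, if anything falls off the work surface, if the arm or the gripper's body presses on something with over 40 N, if the wrist force passes 120 N, or if a joint passes its speed limit or range.

## Working session

There is one attempt and no reset: what is moved stays moved. The work goes in short steps, Python scripts to look and compute and a shell command to move; the robot and the scene stay as the last step left them, time stands still between calls to the robot, and variables do not carry over. Pictures are saved under pics/ and viewed, and the job is handed in when it is done.

```bash
ls; mkdir -p pics; cat > h.py <<'E'
from bench import status, imaging, job, nets, bot
import numpy as np, cv2
def save(p,n): cv2.imwrite('pics/'+n, p['pixels'][:,:,::-1])
E
python3 - <<'E'
from h import *
print(bot.pinch_z); s=status.state(); print(s)
for c in ['scene','top','wrist']:
    p=imaging.capture(c); save(p,c+'0.png')
    if c=='wrist': print(p['hand_eye']); continue
    print(c,p['pose'],p['fx'],p['dist_coeffs'])
    for q in ['hatch','hatch_mouth','hatch_exit','carton','step','step_front','pusher','pusher_grip','pusher_tip','gift_box','gift_box_center','candle','card_pack','spool']:
        r=nets.spot_point(p,q); print(q,[(np.round(a['position'],4).tolist(),round(a['p'],2)) for a in r[:2]])
E
```

```text
pics
0.0187
{'t': 0.0, 'qpos': array([ 1.02701409e+00,  1.50983052e-01,  1.43801777e+00, -3.02135431e-05,
        1.55374511e+00, -1.33993805e-01]), 'joint_vel': array([-0.00216015,  0.00233539,  0.0001963 , -0.00083526, -0.00014688,
       -0.00086446]), 'joint_torque': array([-3.62484216e-04, -7.13055182e+01, -5.70865130e+01, -1.05251615e-05,
        8.82267428e-03, -1.32356690e-04]), 'position': array([0.22899437, 0.52718684, 0.23068372]), 'ee_rot': array([[-9.17205312e-01,  3.98414469e-01, -5.70823820e-04],
       [ 3.98414859e-01,  9.17204773e-01, -1.00255099e-03],
       [ 1.24131514e-04, -1.14696978e-03, -9.99999335e-01]]), 'force': array([ 0.98754705, -0.0376765 , -0.03318761]), 'wrist_torque': array([-0.00521991,  0.04617807, -0.02378484]), 'width': 0.9982733384063093}
scene [[ 0.69729266  0.43280336 -0.57137046 -0.14438115]
 [-0.71678243  0.42373286 -0.55378102 -0.63578927]
 [ 0.00243015  0.79569574  0.60569166  0.78905848]
 [ 0.          0.          0.          1.        ]] 526.5891284615702 [0.04449648 0.         0.         0.         0.        ]
hatch [([0.5561, 0.0946, 
[... 984 characters left out ...]
615, 0.0284, 0.129], 0.71)]
hatch_exit []
carton [([0.5443, 0.2501, 0.0014], 0.57)]
step [([0.4101, -0.3385, -0.001], 0.74)]
step_front []
pusher [([0.4142, -0.2821, 0.0005], 0.51)]
pusher_grip []
pusher_tip [([0.4087, -0.1851, 0.0102], 0.56), ([0.5624, 0.0284, 0.128], 0.2)]
gift_box []
gift_box_center []
candle [([0.422, 0.0861, 0.0], 0.85)]
card_pack [([0.3855, 0.3162, 0.0008], 0.97)]
spool [([0.3815, 0.1915, -0.0032], 0.57)]
[[-3.03300038e-04  9.52329573e-01  3.05070962e-01  7.83066805e-02]
 [ 9.99999756e-01  4.80740909e-04 -5.06517629e-04  1.03959493e-03]
 [-6.29031809e-04  3.05070734e-01 -9.52329487e-01 -1.43418506e-01]
 [ 0.00000000e+00  0.00000000e+00  0.00000000e+00  1.00000000e+00]]
```

View pics/scene0.png

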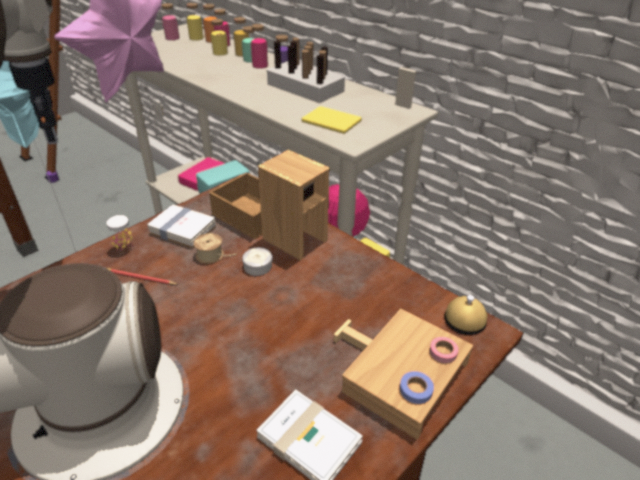

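View pics/top0.png

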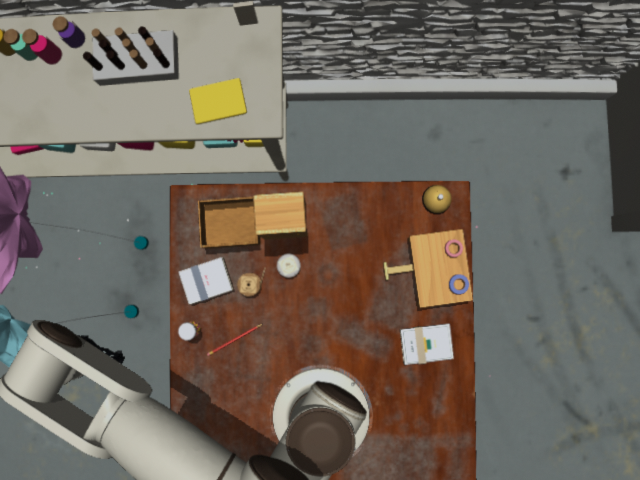

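The scene view shows the pusher's blade at about (345,330), sticking out from under the step, and the hatch with the dark box at about (305,190). The top view agrees: blade at (387,270), step at (440,268), hatch at (280,213), candle at (288,265). I'll move over the pusher for a wrist look.

```bash
python3 -m inch '[{"tx":-0.0228,"ty":-0.0298},{"tx":-0.0228,"ty":-0.0298},{"tx":-0.0228,"ty":-0.0298},{"tx":-0.0228,"ty":-0.0298},{"tx":-0.0228,"ty":-0.0298},{"tx":-0.0228,"ty":-0.0298},{"tx":-0.0228,"ty":-0.0298},{"tx":-0.0228,"ty":-0.0298},{"tx":-0.0228,"ty":-0.0298},{"tx":-0.0228,"ty":-0.0298}]' 0 60
python3 -m inch '[{"tx":-0.0228,"ty":-0.0298},{"tx":-0.0228,"ty":-0.0298},{"tx":-0.0228,"ty":-0.0298},{"tx":-0.0228,"ty":-0.0298},{"tx":-0.0228,"ty":-0.0298},{"tx":-0.0228,"ty":-0.0298},{"tx":-0.0228,"ty":-0.0298},{"tx":-0.0228,"ty":-0.0298},{"tx":-0.0228,"ty":-0.0298},{"tx":-0.0228,"ty":-0.0298}]'
python3 -m inch '[{"rz":6.6},{"rz":6.6},{"rz":6.6},{"rz":6.6},{"rz":6.6},{"rz":6.6},{"rz":6.6},{"rz":6.6},{"rz":6.6},{}]'
cat >> h.py <<'E'
def wristpose():
    s=status.state(); T=np.eye(4); T[:3,:3]=s['ee_rot']; T[:3,3]=s['position']; return s,T
def wcap(n):
    s,T=wristpose(); p=imaging.capture('wrist'); p['pose_w']=T@np.array(p['hand_eye']); save(p,n); return s,p
def campose(p): return p.get('pose_w', p.get('pose'))
def pix2plane(p,uv,z):
    K=np.array([[p['fx'],0,p['cx']],[0,p['fy'],p['cy']],[0,0,1]])
    u=cv2.undistortPoints(np.array(uv,float).reshape(-1,1,2),K,np.array(p['dist_coeffs'])).reshape(-1,2)
    P=np.array(campose(p)); d=np.c_[u[:,0],-u[:,1],-np.ones(len(u))]@P[:3,:3].T
    o=P[:3,3]; return o+d*((z-o[2])/d[:,2])[:,None]
def proj(p,X):
    P=np.array(campose(p)); c=(np.atleast_2d(X)-P[:3,3])@P[:3,:3]
    K=np.array([[p['fx'],0,p['cx']],[0,p['fy'],p['cy']],[0,0,1]])
    return cv2.projectPoints(c*[1,-1,-1],np.zeros(3),np.zeros(3),K,np.array(p['dist_coeffs']))[0].reshape(-1,2)
def go(target,yaw=None):
    s=status.state(); R=np.array(s['ee_rot']); d=R.T@(np.array(target)-s['position'])
    print('delta tool',np.round(d,4),'tool x yaw',np.degrees(np.arctan2(R[1,0],R[0,0])), 'z axis',np.round(R[:,2],4))
    if yaw is not None: print('rz needed (deg)', np.degrees(np.arctan2(R[1,0],R[0,0]))-yaw)
def nq(p,qs):
    for q in qs:
        r=nets.spot_point(p,q); print(q,[(np.round(a['position'],4).tolist(),round(a['p'],2)) for a in r[:2]])
E
python3 - <<'E'
from h import *
s,p=wcap('w1.png'); print(s['position'],s['qpos'],s['t'])
nq(p,['pusher_tip','pusher','step_front','step','pusher_grip'])
go([0.41,-0.2,0.2],97)
E
```

```text
[0.22909911 0.52734232 0.23123994] [ 1.02698261e+00  1.50524665e-01  1.43742523e+00 -3.10032382e-06
  1.55381128e+00 -1.33991153e-01] 1.55
pusher_tip []
pusher []
step_front []
step []
pusher_grip []
delta tool [-0.4557 -0.595   0.0313] tool x yaw 156.5192814814275 z axis [-1.e-04 -2.e-04 -1.e+00]
rz needed (deg) 59.5192814814275validation failed for argument at $[0]...
validation failed for argument at $[0]...
validation failed for argument at $[0]...
```

View pics/w1.png

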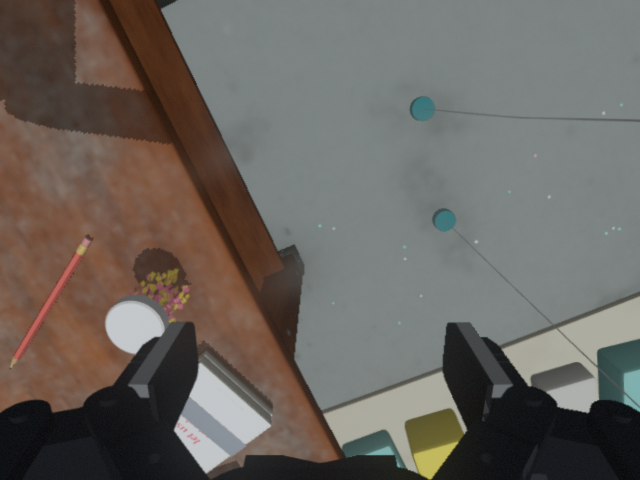

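Rows need all six keys. The wrist view shows only the table's left edge and the fingers at the bottom, as expected for the start pose.

```bash
python3 -m inch '[{"tx":-0.0228,"ty":-0.0298,"tz":0,"rx":0,"ry":0,"rz":0},{"tx":-0.0228,"ty":-0.0298,"tz":0,"rx":0,"ry":0,"rz":0},{"tx":-0.0228,"ty":-0.0298,"tz":0,"rx":0,"ry":0,"rz":0},{"tx":-0.0228,"ty":-0.0298,"tz":0,"rx":0,"ry":0,"rz":0},{"tx":-0.0228,"ty":-0.0298,"tz":0,"rx":0,"ry":0,"rz":0},{"tx":-0.0228,"ty":-0.0298,"tz":0,"rx":0,"ry":0,"rz":0},{"tx":-0.0228,"ty":-0.0298,"tz":0,"rx":0,"ry":0,"rz":0},{"tx":-0.0228,"ty":-0.0298,"tz":0,"rx":0,"ry":0,"rz":0},{"tx":-0.0228,"ty":-0.0298,"tz":0,"rx":0,"ry":0,"rz":0},{"tx":-0.0228,"ty":-0.0298,"tz":0,"rx":0,"ry":0,"rz":0}]' 0 60
```

```text
t: 2.68
position: [0.3193, 0.1616, 0.2315]
ee_rot: [[-0.917, 0.398, 0.001], [0.398, 0.917, 0.0], [-0.001, 0.0, -1.0]]
force: [1.4, 0.8, 0.2]
width: 1.001
```

```bash
python3 -m inch '[{"tx":-0.0228,"ty":-0.0298,"tz":0,"rx":0,"ry":0,"rz":0},{"tx":-0.0228,"ty":-0.0298,"tz":0,"rx":0,"ry":0,"rz":0},{"tx":-0.0228,"ty":-0.0298,"tz":0,"rx":0,"ry":0,"rz":0},{"tx":-0.0228,"ty":-0.0298,"tz":0,"rx":0,"ry":0,"rz":0},{"tx":-0.0228,"ty":-0.0298,"tz":0,"rx":0,"ry":0,"rz":0},{"tx":-0.0228,"ty":-0.0298,"tz":0,"rx":0,"ry":0,"rz":0},{"tx":-0.0228,"ty":-0.0298,"tz":0,"rx":0,"ry":0,"rz":0},{"tx":-0.0228,"ty":-0.0298,"tz":0,"rx":0,"ry":0,"rz":0},{"tx":-0.0228,"ty":-0.0298,"tz":0,"rx":0,"ry":0,"rz":0},{"tx":-0.0228,"ty":-0.0298,"tz":0,"rx":0,"ry":0,"rz":0}]'
python3 -m inch '[{"tx":0,"ty":0,"tz":0.003,"rx":0,"ry":0,"rz":6.6},{"tx":0,"ty":0,"tz":0.003,"rx":0,"ry":0,"rz":6.6},{"tx":0,"ty":0,"tz":0.003,"rx":0,"ry":0,"rz":6.6},{"tx":0,"ty":0,"tz":0.003,"rx":0,"ry":0,"rz":6.6},{"tx":0,"ty":0,"tz":0.003,"rx":0,"ry":0,"rz":6.6},{"tx":0,"ty":0,"tz":0.003,"rx":0,"ry":0,"rz":6.6},{"tx":0,"ty":0,"tz":0.003,"rx":0,"ry":0,"rz":6.6},{"tx":0,"ty":0,"tz":0.003,"rx":0,"ry":0,"rz":6.6},{"tx":0,"ty":0,"tz":0.003,"rx":0,"ry":0,"rz":6.6},{"tx":0,"ty":0,"tz":0.003,"rx":0,"ry":0,"rz":0}]'
python3 - <<'E'
from h import *
s,p=wcap('w2.png'); print(s['position'],s['qpos'],s['t'])
nq(p,['pusher_tip','pusher','step_front','step','pusher_grip'])
go([0.41,-0.2,0.2],97)
p=imaging.capture('top'); 
for q in ['hatch','hatch_mouth','hatch_exit','gift_box','carton','step_front','pusher_tip']: nq(p,[q])
r=p['pixels'][170:330,160:500]; cv2.imwrite('pics/t2.png',cv2.resize(r[:,:,::-1],None,fx=2.3,fy=2.3,interpolation=cv2.INTER_CUBIC))
E
```

```text
t: 3.52
position: [0.4098, -0.2031, 0.2314]
ee_rot: [[-0.917, 0.399, 0.0], [0.399, 0.917, -0.0], [-0.0, -0.0, -1.0]]
force: [0.3, 0.4, 0.4]
width: 0.998
t: 4.35
position: [0.4099, -0.201, 0.2012]
ee_rot: [[-0.118, 0.993, 0.0], [0.993, 0.118, -0.0], [-0.0, 0.0, -1.0]]
force: [-0.2, -0.5, 0.8]
width: 0.996
[ 0.40987761 -0.20098724  0.2012438 ] [-6.24865295e-01 -8.74956606e-02  1.74324737e+00 -1.10746159e-04
  1.48561545e+00 -7.42944500e-01] 4.35
pusher_tip [([0.4105, -0.1837, 0.015], 0.59)]
pusher []
step_front []
step [([0.4142, -0.3412, 0.0007], 0.85)]
pusher_grip []
delta tool [0.001  0.0002 0.0015] tool x yaw 97.25529483819672 z axis [ 2.e-04 -3.e-04 -1.e+00]
rz needed (deg) 0.2552948381967184
hatch [([0.3823, 0.1902, -0.002], 0.73), ([0.5535, 0.0982, -0.0021], 0.59)]
hatch_mouth [([0.5625, 0.0294, 0.1268], 0.91)]
hatch_exit []
gift_box []
carton []
step_front []
pusher_tip []
```

View pics/w2.png

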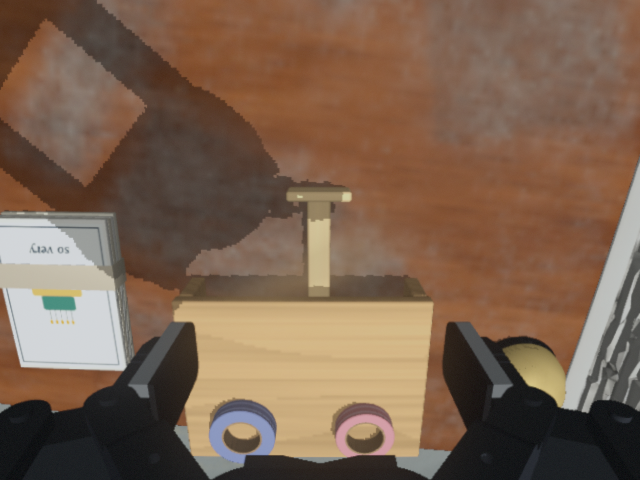

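View pics/t2.png

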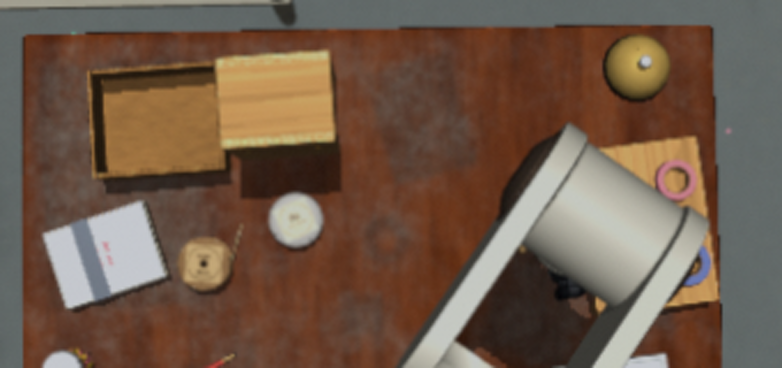

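Wrist picture: blade between (287,193) and (352,193), stick running down to (318,295), step front edge along row 300. The zoomed top picture shows the hatch roof corners at about (216,58), (329,51), (334,143) and (221,150).

```bash
python3 - <<'E'
from h import *
s,T=wristpose(); p=imaging.capture('wrist'); p['pose_w']=T@np.array(p['hand_eye'])
A=pix2plane(p,[(288,188),(351,189),(308.5,205),(329.5,205),(308,292),(329,292)],.022); print(np.round(A,4))
B=pix2plane(p,[(177,301),(432,299)],.05); print(np.round(B,4))
d=A[2]+A[3]-A[4]-A[5]; print('pusher yaw',np.degrees(np.arctan2(d[1],d[0])))
d=B[1]-B[0]; print('step yaw',np.degrees(np.arctan2(d[1],d[0]))+90)
t=imaging.capture('top')
c=np.array([(216,58),(329,51),(334,143),(221,150)])/2.3+[160,170]
H=pix2plane(t,c,.204); print(np.round(H,4), H.mean(0), [np.linalg.norm(H[i]-H[i-1]) for i in range(4)])
d=H[0]-H[1]+H[3]-H[2]; print('hatch yaw',np.degrees(np.arctan2(d[1],d[0])))
E
```

```text
[[ 0.3837 -0.1841  0.022 ]
 [ 0.4313 -0.1789  0.022 ]
 [ 0.4007 -0.1953  0.022 ]
 [ 0.4167 -0.1933  0.022 ]
 [ 0.4087 -0.2677  0.022 ]
 [ 0.4258 -0.2656  0.022 ]]
[[ 0.3101 -0.2751  0.05  ]
 [ 0.5017 -0.2493  0.05  ]]
pusher yaw 96.75292866681424
step yaw 97.65665579063075
[[0.5989 0.1556 0.204 ]
 [0.6047 0.032  0.204 ]
 [0.504  0.0278 0.204 ]
 [0.4981 0.1506 0.204 ]] [0.55140486 0.0914985  0.204     ] [np.float64(0.10090913578716028), np.float64(0.12369130135235035), np.float64(0.10077371783650499), np.float64(0.12299823746000181)]
hatch yaw 92.70584073628173
```

```bash
python3 -m inch '[{"tx":-0.0055,"ty":0,"tz":0.036,"rx":0,"ry":0,"rz":0},{"tx":0,"ty":0,"tz":0.04,"rx":0,"ry":0,"rz":0},{"tx":0,"ty":0,"tz":0.04,"rx":0,"ry":0,"rz":0},{"tx":0,"ty":0,"tz":0.04,"rx":0,"ry":0,"rz":0},{"tx":0,"ty":0,"tz":0.03,"rx":0,"ry":0,"rz":0},{"tx":0,"ty":0,"tz":0.012,"rx":0,"ry":0,"rz":0},{"tx":0,"ty":0,"tz":0,"rx":0,"ry":0,"rz":0}]' 0 60
python3 -m inch '[{"tx":0,"ty":0,"tz":0,"rx":0,"ry":0,"rz":0},{"tx":0,"ty":0,"tz":0,"rx":0,"ry":0,"rz":0},{"tx":0,"ty":0,"tz":0,"rx":0,"ry":0,"rz":0},{"tx":0,"ty":0,"tz":0,"rx":0,"ry":0,"rz":0},{"tx":0,"ty":0,"tz":0,"rx":0,"ry":0,"rz":0},{"tx":0,"ty":0,"tz":0,"rx":0,"ry":0,"rz":0},{"tx":0,"ty":0,"tz":0,"rx":0,"ry":0,"rz":0},{"tx":0,"ty":0,"tz":0,"rx":0,"ry":0,"rz":0},{"tx":0,"ty":0,"tz":0,"rx":0,"ry":0,"rz":0}]' 255 60
python3 - <<'E'
from h import *
wcap('w3.png')
E
```

```text
t: 5.73
position: [0.409, -0.2054, 0.0005]
ee_rot: [[-0.124, 0.992, -0.004], [0.992, 0.124, 0.003], [0.003, -0.004, -1.0]]
force: [-0.3, 0.3, 0.5]
width: 1.002
t: 6.48
position: [0.411, -0.2067, 0.0042]
ee_rot: [[-0.124, 0.992, 0.001], [0.992, 0.124, -0.001], [-0.001, 0.001, -1.0]]
force: [-1.4, 1.3, 11.0]
width: 0.194
```

View pics/w3.png

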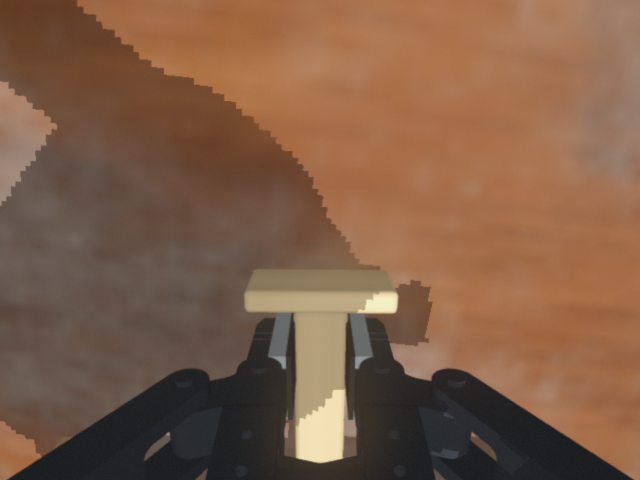

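The blade (245–397, row 290) is just ahead of the pads, which hold the stick. I'll ease up 2 mm and draw it out.

```bash
python3 -m inch '[{"tx":0,"ty":0,"tz":-0.002,"rx":0,"ry":0,"rz":0},{"tx":0.01,"ty":0,"tz":0,"rx":0,"ry":0,"rz":0},{"tx":0.015,"ty":0,"tz":0,"rx":0,"ry":0,"rz":0},{"tx":0.02,"ty":0,"tz":0,"rx":0,"ry":0,"rz":0},{"tx":0.02,"ty":0,"tz":0,"rx":0,"ry":0,"rz":0},{"tx":0.02,"ty":0,"tz":0,"rx":0,"ry":0,"rz":0},{"tx":0.02,"ty":0,"tz":0,"rx":0,"ry":0,"rz":0},{"tx":0.02,"ty":0,"tz":0,"rx":0,"ry":0,"rz":0},{"tx":0.02,"ty":0,"tz":0,"rx":0,"ry":0,"rz":0},{"tx":0.015,"ty":0,"tz":0,"rx":0,"ry":0,"rz":0},{"tx":0.007,"ty":0,"tz":0,"rx":0,"ry":0,"rz":0},{"tx":0,"ty":0,"tz":0,"rx":0,"ry":0,"rz":0}]'
python3 - <<'E'
from h import *
s,T=wristpose();print(s['position'],s['force'])
p=imaging.capture('scene'); save(p,'s4.png'); nq(p,['pusher','pusher_grip','pusher_tip'])
t=imaging.capture('top'); save(t,'t4.png'); nq(t,['pusher','pusher_grip','pusher_tip'])
E
```

```text
t: 7.53
position: [0.3894, -0.0395, 0.0053]
ee_rot: [[-0.126, 0.992, -0.0], [0.992, 0.126, 0.0], [0.0, -0.0, -1.0]]
force: [0.5, -0.4, -1.1]
width: 0.192
[ 0.38944526 -0.03945973  0.00530901] [ 0.51783913 -0.3871145  -1.07058464]
pusher [([0.4032, -0.1193, -0.0017], 0.89)]
pusher_grip [([0.4025, -0.1776, 0.0089], 0.77)]
pusher_tip [([0.3868, -0.0206, 0.0165], 0.65)]
pusher []
pusher_grip [([0.3816, 0.1892, 0.0004], 0.64), ([0.4092, -0.1798, 0.0069], 0.63)]
pusher_tip []
```

View pics/s4.png

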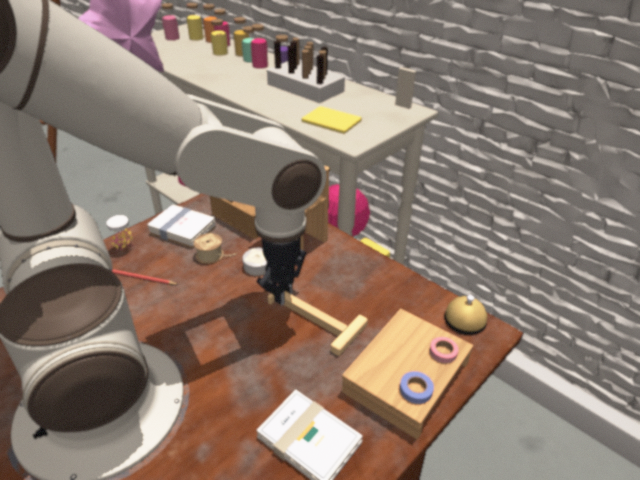

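Crossbar at (350,335) is clear of the step. Release in place, rise, and move back over the grip point.

```bash
python3 -m inch '[{"tx":0,"ty":0,"tz":0.001,"rx":0,"ry":0,"rz":0},{"tx":0,"ty":0,"tz":0,"rx":0,"ry":0,"rz":0},{"tx":0,"ty":0,"tz":0,"rx":0,"ry":0,"rz":0},{"tx":0,"ty":0,"tz":0,"rx":0,"ry":0,"rz":0},{"tx":0,"ty":0,"tz":0,"rx":0,"ry":0,"rz":0},{"tx":0,"ty":0,"tz":0,"rx":0,"ry":0,"rz":0},{"tx":0,"ty":0,"tz":0,"rx":0,"ry":0,"rz":0},{"tx":0,"ty":0,"tz":0,"rx":0,"ry":0,"rz":0}]' 0
python3 -m inch '[{"tx":0,"ty":0,"tz":-0.02,"rx":0,"ry":0,"rz":0},{"tx":0,"ty":0,"tz":-0.035,"rx":0,"ry":0,"rz":0},{"tx":0,"ty":0,"tz":-0.035,"rx":0,"ry":0,"rz":0},{"tx":-0.027,"ty":0,"tz":-0.02,"rx":0,"ry":0,"rz":0},{"tx":-0.027,"ty":0,"tz":-0.02,"rx":0,"ry":0,"rz":0},{"tx":-0.027,"ty":0,"tz":-0.02,"rx":0,"ry":0,"rz":0},{"tx":-0.027,"ty":0,"tz":-0.02,"rx":0,"ry":0,"rz":0},{"tx":-0.027,"ty":0,"tz":-0.02,"rx":0,"ry":0,"rz":0},{"tx":0,"ty":0,"tz":0,"rx":0,"ry":0,"rz":0},{"tx":0,"ty":0,"tz":0,"rx":0,"ry":0,"rz":0}]'
python3 - <<'E'
from h import *
s,p=wcap('w5.png');print(s['position'],s['force'],s['width'])
nq(p,['pusher','pusher_grip','pusher_tip','step_front'])
go([0.4064,-0.1735,0.2])
E
```

```text
t: 8.6
position: [0.3899, -0.0407, 0.0043]
ee_rot: [[-0.124, 0.992, 0.0], [0.992, 0.124, -0.0], [-0.0, -0.0, -1.0]]
force: [-0.3, -0.3, 0.0]
width: 0.999
t: 9.43
position: [0.4068, -0.1758, 0.1949]
ee_rot: [[-0.122, 0.993, 0.001], [0.993, 0.122, -0.001], [-0.001, 0.001, -1.0]]
force: [-0.0, 1.0, 0.5]
width: 1.004
[ 0.4067757  -0.17581095  0.19485553] [-0.0439549   1.03689489  0.53916764] 1.0036982158843448
pusher [([0.3953, -0.1231, 0.0002], 0.61)]
pusher_grip [([0.4097, -0.1786, 0.008], 0.95)]
pusher_tip []
step_front []
delta tool [ 0.0003  0.0001 -0.0063] tool x yaw 97.17924834242768 z axis [-9.e-04  5.e-04 -1.e+00]
```

View pics/w5.png

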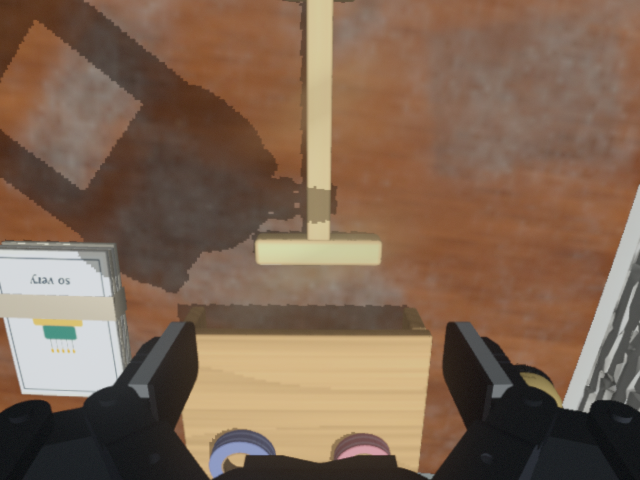

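Stick spans columns 307–331, and the crossbar's front edge is at row 236, well clear of the step edge (row 310). Now measure it exactly.

```bash
python3 - <<'E'
from h import *
s,T=wristpose(); p=imaging.capture('wrist'); p['pose_w']=T@np.array(p['hand_eye'])
A=pix2plane(p,[(307,10),(331.5,10),(307.5,225),(330,225),(256,238),(381,238)],.022); print(np.round(A,4))
d=A[0]+A[1]-A[2]-A[3]; yaw=np.arctan2(d[1],d[0]); print('yaw',np.degrees(yaw))
c=(A[4]+A[5])/2; u=np.array([np.cos(yaw),np.sin(yaw),0]); g=c+.018*u; m=(A[2]+A[3])/2
g[:2]=m[:2]+u[:2]*(u@(g-m)); print('crossbar front',c,'grip',g)
go([g[0],g[1],0.004],np.degrees(yaw))
E
```

```text
[[ 0.3804 -0.0344  0.022 ]
 [ 0.3966 -0.0323  0.022 ]
 [ 0.3981 -0.1818  0.022 ]
 [ 0.4151 -0.1797  0.022 ]
 [ 0.3599 -0.197   0.022 ]
 [ 0.4553 -0.185   0.022 ]]
yaw 96.98755698560652
crossbar front [ 0.40763571 -0.19103758  0.022     ] grip [ 0.40562722 -0.17314906  0.022     ]
delta tool [ 0.0007 -0.0006  0.1899] tool x yaw 97.17971736648381 z axis [-7.e-04  4.e-04 -1.e+00]
rz needed (deg) 0.19216038087729714
```

```bash
python3 -m inch '[{"tx":0.003,"ty":-0.0006,"tz":0.03,"rx":0,"ry":0,"rz":0.2},{"tx":0,"ty":0,"tz":0.04,"rx":0,"ry":0,"rz":0},{"tx":0,"ty":0,"tz":0.04,"rx":0,"ry":0,"rz":0},{"tx":0,"ty":0,"tz":0.04,"rx":0,"ry":0,"rz":0},{"tx":0,"ty":0,"tz":0.03,"rx":0,"ry":0,"rz":0},{"tx":0,"ty":0,"tz":0.01,"rx":0,"ry":0,"rz":0},{"tx":0,"ty":0,"tz":0,"rx":0,"ry":0,"rz":0}]' 0 80
python3 -m inch '[{"tx":0,"ty":0,"tz":0,"rx":0,"ry":0,"rz":0},{"tx":0,"ty":0,"tz":0,"rx":0,"ry":0,"rz":0},{"tx":0,"ty":0,"tz":0,"rx":0,"ry":0,"rz":0},{"tx":0,"ty":0,"tz":0,"rx":0,"ry":0,"rz":0},{"tx":0,"ty":0,"tz":0,"rx":0,"ry":0,"rz":0},{"tx":0,"ty":0,"tz":0,"rx":0,"ry":0,"rz":0},{"tx":0,"ty":0,"tz":0,"rx":0,"ry":0,"rz":0},{"tx":0,"ty":0,"tz":0,"rx":0,"ry":0,"rz":0},{"tx":0,"ty":0,"tz":0,"rx":0,"ry":0,"rz":0}]' 255 80
python3 - <<'E'
from h import *
wcap('w6.png')
E
```

```text
t: 10.32
position: [0.4045, -0.1707, 0.0025]
ee_rot: [[-0.121, 0.993, -0.004], [0.993, 0.121, 0.002], [0.003, -0.003, -1.0]]
force: [0.3, -0.0, 0.7]
width: 0.999
t: 11.07
position: [0.406, -0.172, 0.0053]
ee_rot: [[-0.12, 0.993, 0.001], [0.993, 0.12, -0.001], [-0.001, 0.001, -1.0]]
force: [-3.4, 3.4, 15.3]
width: 0.187
```

View pics/w6.png

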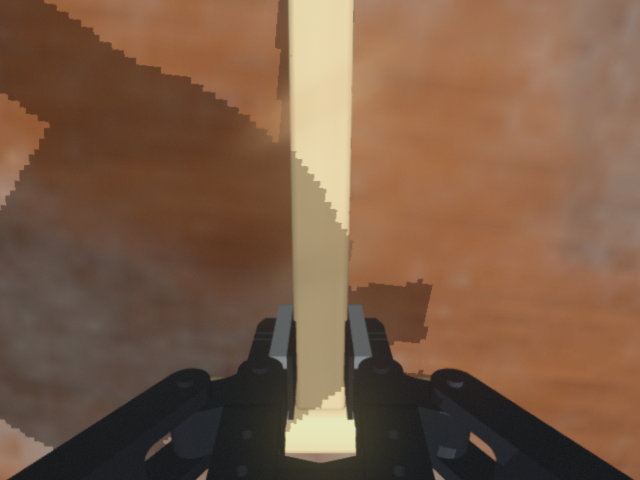

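Pads hold the stick, with the crossbar's front edge at row 410 right behind them. Lift 145 mm, then carry it to before the mouth.

```bash
python3 -m inch '[{"tx":0,"ty":0,"tz":-0.01,"rx":0,"ry":0,"rz":0},{"tx":0,"ty":0,"tz":-0.02,"rx":0,"ry":0,"rz":0},{"tx":0,"ty":0,"tz":-0.025,"rx":0,"ry":0,"rz":0},{"tx":0,"ty":0,"tz":-0.025,"rx":0,"ry":0,"rz":0},{"tx":0,"ty":0,"tz":-0.025,"rx":0,"ry":0,"rz":0},{"tx":0,"ty":0,"tz":-0.02,"rx":0,"ry":0,"rz":0},{"tx":0,"ty":0,"tz":-0.015,"rx":0,"ry":0,"rz":0},{"tx":0,"ty":0,"tz":-0.005,"rx":0,"ry":0,"rz":0}]'
python3 -m inch '[{"tx":-0.0015,"ty":0.0147,"tz":0,"rx":0,"ry":0,"rz":0},{"tx":-0.0015,"ty":0.0147,"tz":0,"rx":0,"ry":0,"rz":0},{"tx":-0.0015,"ty":0.0147,"tz":0,"rx":0,"ry":0,"rz":0},{"tx":-0.0015,"ty":0.0147,"tz":0,"rx":0,"ry":0,"rz":0},{"tx":-0.0015,"ty":0.0147,"tz":0,"rx":0,"ry":0,"rz":0},{"tx":-0.0015,"ty":0.0147,"tz":0,"rx":0,"ry":0,"rz":0},{"tx":-0.0015,"ty":0.0147,"tz":0,"rx":0,"ry":0,"rz":0},{"tx":-0.0015,"ty":0.0147,"tz":0,"rx":0,"ry":0,"rz":0},{"tx":-0.0015,"ty":0.0147,"tz":0,"rx":0,"ry":0,"rz":0},{"tx":-0.0015,"ty":0.0147,"tz":0,"rx":0,"ry":0,"rz":0},{"tx":-0.0015,"ty":0.0147,"tz":0,"rx":0,"ry":0,"rz":0},{"tx":0,"ty":0,"tz":0,"rx":0,"ry":0,"rz":3.9}]'
python3 -m inch '[{"tx":0,"ty":0,"tz":0,"rx":0,"ry":0,"rz":0}]'
python3 - <<'E'
from h import *
s,p=wcap('w7.png');print(s['position'],s['force'],s['width'],s['t'])
nq(p,['hatch_mouth','pusher_tip','pusher_grip'])
p=imaging.capture('scene'); save(p,'s7.png'); nq(p,['hatch_mouth','hatch_exit','hatch','pusher_tip','pusher_grip','gift_box_center'])
r=p['pixels'][120:300,200:420]; cv2.imwrite('pics/s7z.png',cv2.resize(r[:,:,::-1],None,fx=3,fy=3,interpolation=cv2.INTER_CUBIC))
t=imaging.capture('top'); nq(t,['hatch_mouth','hatch','pusher_tip','pusher_grip'])
r=t['pixels'][170:330,160:500]; cv2.imwrite('pics/t7.png',cv2.resize(r[:,:,::-1],None,fx=2.3,fy=2.3,interpolation=cv2.INTER_CUBIC))
E
```

```text
t: 11.78
position: [0.4062, -0.1721, 0.1522]
ee_rot: [[-0.121, 0.993, 0.003], [0.993, 0.121, -0.002], [-0.002, 0.003, -1.0]]
force: [1.1, 0.5, -1.0]
width: 0.188
t: 12.78
position: [0.5696, -0.1685, 0.1484]
ee_rot: [[-0.055, 0.999, -0.001], [0.999, 0.055, 0.0], [0.0, -0.001, -1.0]]
force: [0.3, -0.5, -1.8]
width: 0.186
t: 12.87
position: [0.5682, -0.1685, 0.1484]
ee_rot: [[-0.05, 0.999, -0.001], [0.999, 0.05, 0.001], [0.001, -0.001, -1.0]]
force: [-0.0, -0.7, -2.2]
width: 0.189
[ 0.56823118 -0.16845673  0.14842237] [-0.03721351 -0.6569019  -2.22739882] 0.1891249584822225 12.8667
hatch_mouth [([0.4097, -0.341, 0.0029], 0.43)]
pusher_tip []
pusher_grip [([0.5699, -0.1739, 0.1503], 0.68)]
hatch_mouth [([0.5584, 0.0305, 0.1292], 0.62)]
hatch_exit [([0.5527, 0.156, 0.1278], 0.77)]
hatch [([0.5557, 0.0919, -0.0004], 0.96)]
pusher_tip [([0.5594, -0.0141, 0.1565], 0.79), ([0.557, 0.0999, 0.1297], 0.49)]
pusher_grip [([0.5684, -0.1747, 0.1555], 0.94)]
gift_box_center [([0.5503, 0.1038, 0.1564], 0.47)]
hatch_mouth [([0.5586, 0.0255, 0.1285], 0.81)]
hatch [([0.554, 0.0993, 0.0013], 0.63)]
pusher_tip [([0.559, -0.0171, 0.1488], 0.76)]
pusher_grip [([0.5707, -0.1737, 0.1537], 0.85)]
```

View pics/w7.png

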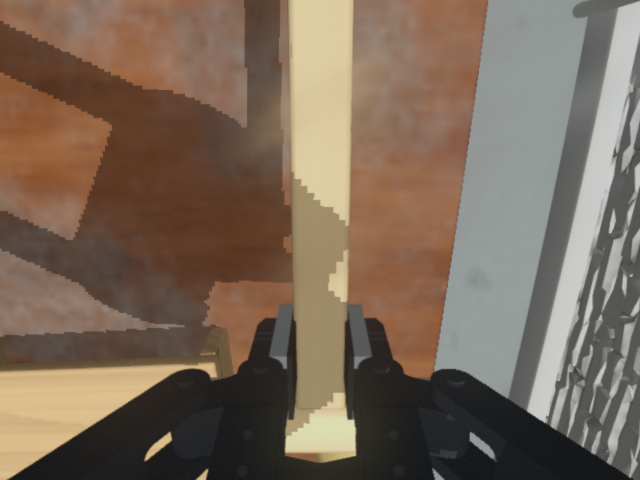

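View pics/s7z.png

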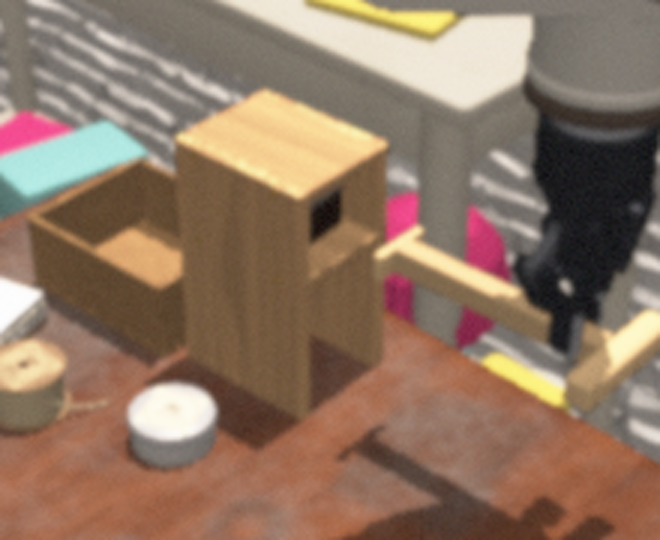

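View pics/t7.png

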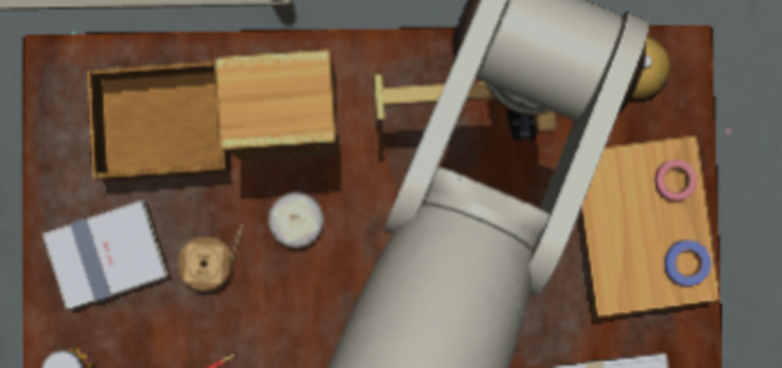

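Scene zoom: blade at (400,245) stands level just before the tunnel mouth at about (345,240), with the dark box inside at (325,213). Cross-check the lateral alignment with the top camera.

```bash
python3 - <<'E'
from h import *
t=imaging.capture('top')
f=lambda L,z: pix2plane(t,np.array(L)/2.3+[160,170],z)
A=f([(376,74),(378,118)],.170); print(np.round(A,4),A.mean(0))
B=f([(385,96),(470,91)],.170);d=B[0]-B[1];print('yaw',np.degrees(np.arctan2(d[1],d[0])))
H=f([(216,58),(329,51),(334,143),(221,150)],.204); print('mouth',(H[1]+H[2])/2,'exit',(H[0]+H[3])/2)
E
```

```text
[[ 0.583  -0.0189  0.17  ]
 [ 0.5337 -0.0204  0.17  ]] [ 0.55833802 -0.01965098  0.17      ]
yaw 92.58207336207869
mouth [0.55431631 0.02989489 0.204     ] exit [0.54849342 0.15310211 0.204     ]
```

```bash
python3 -m inch '[{"tx":0.01,"ty":0,"tz":0,"rx":0,"ry":0,"rz":0},{"tx":0.012,"ty":0,"tz":0,"rx":0,"ry":0,"rz":0},{"tx":0.012,"ty":0,"tz":0,"rx":0,"ry":0,"rz":0},{"tx":0.012,"ty":0,"tz":0,"rx":0,"ry":0,"rz":0},{"tx":0.01,"ty":0,"tz":0,"rx":0,"ry":0,"rz":0},{"tx":0.006,"ty":0,"tz":0,"rx":0,"ry":0,"rz":0},{"tx":0.006,"ty":0,"tz":0,"rx":0,"ry":0,"rz":0},{"tx":0.006,"ty":0,"tz":0,"rx":0,"ry":0,"rz":0},{"tx":0.006,"ty":0,"tz":0,"rx":0,"ry":0,"rz":0}]'
python3 - <<'E'
from h import *
p=imaging.capture('scene')
r=p['pixels'][120:300,200:420]; cv2.imwrite('pics/s8z.png',cv2.resize(r[:,:,::-1],None,fx=3,fy=3,interpolation=cv2.INTER_CUBIC))
nq(p,['pusher_tip','pusher_grip','gift_box_center'])
E
```

```text
t: 14.47
position: [0.5639, -0.0884, 0.1493]
ee_rot: [[-0.053, 0.999, 0.0], [0.999, 0.053, -0.0], [-0.0, -0.0, -1.0]]
force: [-0.1, -0.6, -2.2]
width: 0.192
pusher_tip [([0.5589, 0.0666, 0.1579], 0.59)]
pusher_grip [([0.5614, -0.0931, 0.1569], 0.78), ([0.5561, 0.0352, 0.1295], 0.52)]
gift_box_center []
```

View pics/s8z.png

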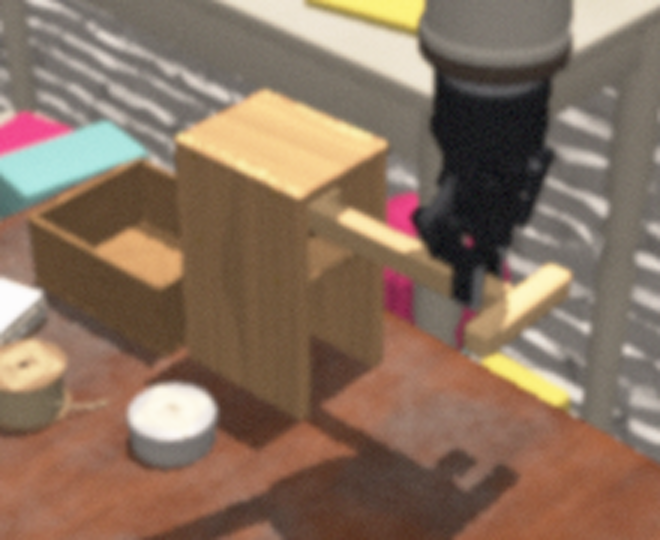

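Blade is inside the tunnel at (330,205), about 37 mm in. Continue pushing slowly.

```bash
python3 -m inch '[{"tx":0.006,"ty":0,"tz":0,"rx":0,"ry":0,"rz":0},{"tx":0.006,"ty":0,"tz":0,"rx":0,"ry":0,"rz":0},{"tx":0.006,"ty":0,"tz":0,"rx":0,"ry":0,"rz":0},{"tx":0.006,"ty":0,"tz":0,"rx":0,"ry":0,"rz":0},{"tx":0.006,"ty":0,"tz":0,"rx":0,"ry":0,"rz":0},{"tx":0.006,"ty":0,"tz":0,"rx":0,"ry":0,"rz":0},{"tx":0.006,"ty":0,"tz":0,"rx":0,"ry":0,"rz":0},{"tx":0.006,"ty":0,"tz":0,"rx":0,"ry":0,"rz":0},{"tx":0.006,"ty":0,"tz":0,"rx":0,"ry":0,"rz":0},{"tx":0.004,"ty":0,"tz":0,"rx":0,"ry":0,"rz":0},{"tx":0,"ty":0,"tz":0,"rx":0,"ry":0,"rz":0},{"tx":0,"ty":0,"tz":0,"rx":0,"ry":0,"rz":0}]'
python3 - <<'E'
from h import *
p=imaging.capture('scene')
r=p['pixels'][120:300,200:420]; cv2.imwrite('pics/s9z.png',cv2.resize(r[:,:,::-1],None,fx=3,fy=3,interpolation=cv2.INTER_CUBIC))
nq(p,['pusher_tip','pusher_grip','gift_box_center'])
t=imaging.capture('top'); nq(t,['gift_box_center'])
r=t['pixels'][170:330,160:500]; cv2.imwrite('pics/t9.png',cv2.resize(r[:,:,::-1],None,fx=2.3,fy=2.3,interpolation=cv2.INTER_CUBIC))
E
```

```text
t: 15.67
position: [0.5609, -0.0307, 0.1493]
ee_rot: [[-0.053, 0.999, -0.0], [0.999, 0.053, -0.0], [-0.0, -0.0, -1.0]]
force: [-0.3, -0.4, -1.5]
width: 0.19
pusher_tip [([0.5545, 0.0961, 0.0007], 0.64)]
pusher_grip [([0.56, -0.0378, 0.1548], 0.84)]
gift_box_center [([0.5488, 0.1881, 0.1329], 0.67)]
gift_box_center [([0.5329, 0.2075, 0.0551], 0.92)]
```

View pics/s9z.png

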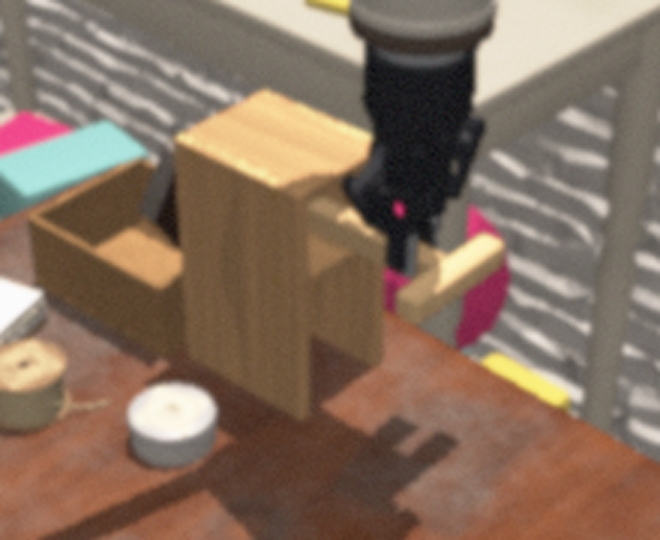

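View pics/t9.png

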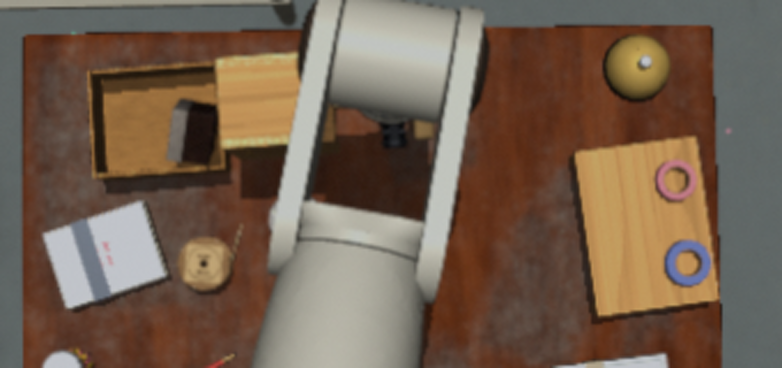

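The box is tipping out into the carton at (165,195). Wait briefly and look again.

```bash
python3 -m inch '[{"tx":0,"ty":0,"tz":0,"rx":0,"ry":0,"rz":0},{"tx":0,"ty":0,"tz":0,"rx":0,"ry":0,"rz":0},{"tx":0,"ty":0,"tz":0,"rx":0,"ry":0,"rz":0},{"tx":0,"ty":0,"tz":0,"rx":0,"ry":0,"rz":0},{"tx":0,"ty":0,"tz":0,"rx":0,"ry":0,"rz":0},{"tx":0,"ty":0,"tz":0,"rx":0,"ry":0,"rz":0}]'
python3 - <<'E'
from h import *
p=imaging.capture('scene')
r=p['pixels'][120:300,200:420]; cv2.imwrite('pics/s10z.png',cv2.resize(r[:,:,::-1],None,fx=3,fy=3,interpolation=cv2.INTER_CUBIC))
nq(p,['gift_box_center','gift_box'])
t=imaging.capture('top'); nq(t,['gift_box_center','gift_box'])
r=t['pixels'][170:330,160:500]; cv2.imwrite('pics/t10.png',cv2.resize(r[:,:,::-1],None,fx=2.3,fy=2.3,interpolation=cv2.INTER_CUBIC))
E
```

```text
t: 16.47
position: [0.5608, -0.0309, 0.1493]
ee_rot: [[-0.053, 0.999, -0.0], [0.999, 0.053, -0.0], [-0.0, -0.0, -1.0]]
force: [0.3, -0.4, -0.5]
width: 0.19
gift_box_center [([0.5441, 0.2078, 0.048], 0.62)]
gift_box [([0.5426, 0.1812, 0.0494], 0.71)]
gift_box_center [([0.5436, 0.2084, 0.0494], 0.84)]
gift_box [([0.5405, 0.1842, 0.049], 0.95), ([0.5423, 0.2099, 0.0502], 0.7)]
```

View pics/s10z.png

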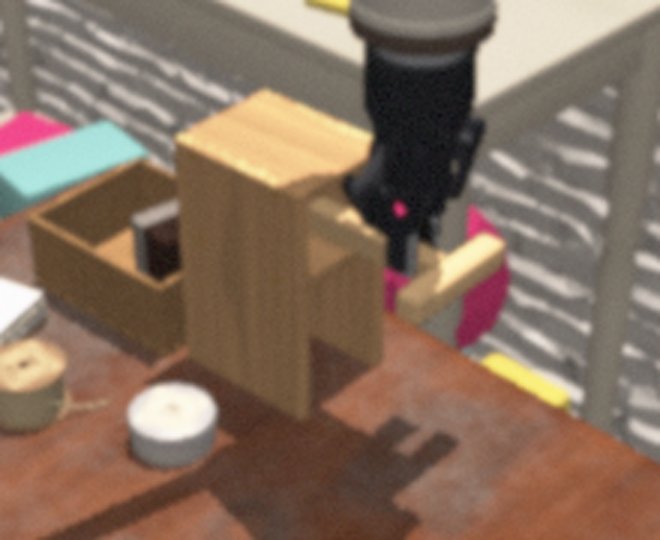

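View pics/t10.png

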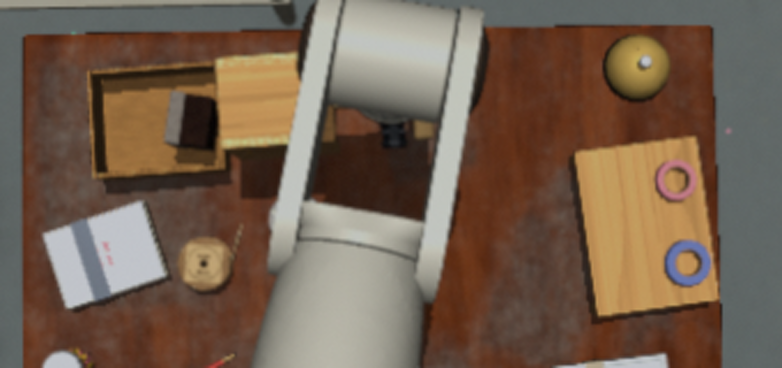

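The box stands in the carton at (0.544, 0.208), centre about 0.048 m high. Withdraw the pusher, shift clear of the hatch and lay it down.

```bash
python3 -m inch '[{"tx":-0.01,"ty":0,"tz":0,"rx":0,"ry":0,"rz":0},{"tx":-0.02,"ty":0,"tz":0,"rx":0,"ry":0,"rz":0},{"tx":-0.025,"ty":0,"tz":0,"rx":0,"ry":0,"rz":0},{"tx":-0.025,"ty":0,"tz":0,"rx":0,"ry":0,"rz":0},{"tx":-0.025,"ty":0,"tz":0,"rx":0,"ry":0,"rz":0},{"tx":-0.02,"ty":0,"tz":0,"rx":0,"ry":0,"rz":0},{"tx":-0.012,"ty":0,"tz":0,"rx":0,"ry":0,"rz":0},{"tx":0,"ty":-0.02,"tz":0,"rx":0,"ry":0,"rz":0},{"tx":0,"ty":-0.02,"tz":0,"rx":0,"ry":0,"rz":0},{"tx":0,"ty":-0.02,"tz":0,"rx":0,"ry":0,"rz":0},{"tx":0,"ty":-0.01,"tz":0,"rx":0,"ry":0,"rz":0}]'
python3 -m inch '[{"tx":0,"ty":0,"tz":0.015,"rx":0,"ry":0,"rz":0},{"tx":0,"ty":0,"tz":0.025,"rx":0,"ry":0,"rz":0},{"tx":0,"ty":0,"tz":0.025,"rx":0,"ry":0,"rz":0},{"tx":0,"ty":0,"tz":0.025,"rx":0,"ry":0,"rz":0},{"tx":0,"ty":0,"tz":0.02,"rx":0,"ry":0,"rz":0},{"tx":0,"ty":0,"tz":0.015,"rx":0,"ry":0,"rz":0},{"tx":0,"ty":0,"tz":0.01,"rx":0,"ry":0,"rz":0},{"tx":0,"ty":0,"tz":0,"rx":0,"ry":0,"rz":0}]'
```

```text
t: 17.68
position: [0.4965, -0.1715, 0.1492]
ee_rot: [[-0.052, 0.999, -0.001], [0.999, 0.052, 0.0], [0.0, -0.001, -1.0]]
force: [0.2, 0.1, -1.2]
width: 0.184
t: 18.35
position: [0.4975, -0.171, 0.0126]
ee_rot: [[-0.053, 0.999, -0.002], [0.999, 0.053, 0.001], [0.001, -0.002, -1.0]]
force: [-0.3, 0.3, -1.3]
width: 0.185
```

```bash
python3 -m inch '[{"tx":0,"ty":0,"tz":0.003,"rx":0,"ry":0,"rz":0},{"tx":0,"ty":0,"tz":0.003,"rx":0,"ry":0,"rz":0},{"tx":0,"ty":0,"tz":0.002,"rx":0,"ry":0,"rz":0},{"tx":0,"ty":0,"tz":0,"rx":0,"ry":0,"rz":0},{"tx":0,"ty":0,"tz":0,"rx":0,"ry":0,"rz":0}]'
python3 -m inch '[{"tx":0,"ty":0,"tz":0,"rx":0,"ry":0,"rz":0},{"tx":0,"ty":0,"tz":0,"rx":0,"ry":0,"rz":0},{"tx":0,"ty":0,"tz":0,"rx":0,"ry":0,"rz":0},{"tx":0,"ty":0,"tz":0,"rx":0,"ry":0,"rz":0},{"tx":0,"ty":0,"tz":0,"rx":0,"ry":0,"rz":0},{"tx":0,"ty":0,"tz":0,"rx":0,"ry":0,"rz":0},{"tx":0,"ty":0,"tz":0,"rx":0,"ry":0,"rz":0},{"tx":0,"ty":0,"tz":0,"rx":0,"ry":0,"rz":0}]' 0
python3 -m inch '[{"tx":0,"ty":0,"tz":-0.015,"rx":0,"ry":0,"rz":0},{"tx":0,"ty":0,"tz":-0.03,"rx":0,"ry":0,"rz":0},{"tx":0,"ty":0,"tz":-0.04,"rx":0,"ry":0,"rz":0},{"tx":0,"ty":0,"tz":-0.04,"rx":0,"ry":0,"rz":0},{"tx":0,"ty":0,"tz":-0.04,"rx":0,"ry":0,"rz":0},{"tx":0,"ty":0,"tz":-0.02,"rx":0,"ry":0,"rz":0},{"tx":0,"ty":0,"tz":0,"rx":0,"ry":0,"rz":0},{"tx":0,"ty":0,"tz":0,"rx":0,"ry":0,"rz":0},{"tx":0,"ty":0,"tz":0,"rx":0,"ry":0,"rz":0}]'
python3 - <<'E'
from h import *
p=imaging.capture('scene'); save(p,'s11.png'); nq(p,['gift_box_center','pusher','pusher_tip','pusher_grip','candle','spool','card_pack'])
t=imaging.capture('top'); save(t,'t11.png'); nq(t,['gift_box_center','pusher','pusher_tip','candle','spool','card_pack'])
s,p=wcap('w11.png'); print(s['joint_vel'].round(3))
E
```

```text
t: 18.77
position: [0.4984, -0.1715, 0.0067]
ee_rot: [[-0.053, 0.999, 0.0], [0.999, 0.053, -0.0], [-0.0, 0.0, -1.0]]
force: [-0.3, 0.4, -2.0]
width: 0.186
t: 19.43
position: [0.4982, -0.1714, 0.0063]
ee_rot: [[-0.053, 0.999, -0.0], [0.999, 0.053, -0.0], [-0.0, -0.0, -1.0]]
force: [0.0, 0.3, -0.7]
width: 1.003
t: 20.18
position: [0.4979, -0.1712, 0.1904]
ee_rot: [[-0.053, 0.999, -0.001], [0.999, 0.053, 0.0], [0.0, -0.001, -1.0]]
force: [-0.3, 0.1, -1.0]
width: 1.003
gift_box_center [([0.5439, 0.2073, 0.048], 0.79)]
pusher [([0.4976, -0.121, -0.003], 0.79), ([0.542, 0.2076, 0.0466], 0.18)]
pusher_tip []
pusher_grip [([0.4961, -0.1776, 0.0119], 0.86), ([0.5413, 0.2085, 0.0502], 0.72)]
candle [([0.4296, 0.0885, -0.002], 0.98), ([0.3878, 0.3192, 0.0024], 0.34)]
spool [([0.384, 0.1901, 0.0023], 0.85)]
card_pack [([0.3892, 0.3225, -0.0007], 0.95)]
gift_box_center [([0.5455, 0.2105, 0.0487], 0.9)]
pusher [([0.492, -0.1128, 0.0004], 0.84), ([0.387, 0.3171, 0.0008], 0.42)]
pusher_tip [([0.4933, -0.0158, 0.0089], 0.83)]
candle [([0.4236, 0.0852, 0.0038], 0.73), ([0.4117, -0.3375, 0.0023], 0.4)]
spool [([0.3819, 0.1935, -0.0033], 0.66)]
card_pack []
[-0.001 -0.    -0.    -0.001  0.002  0.001]
```

View pics/s11.png

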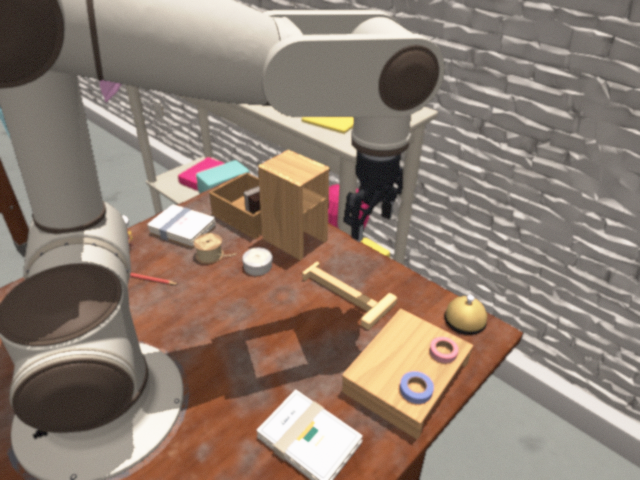

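View pics/w11.png

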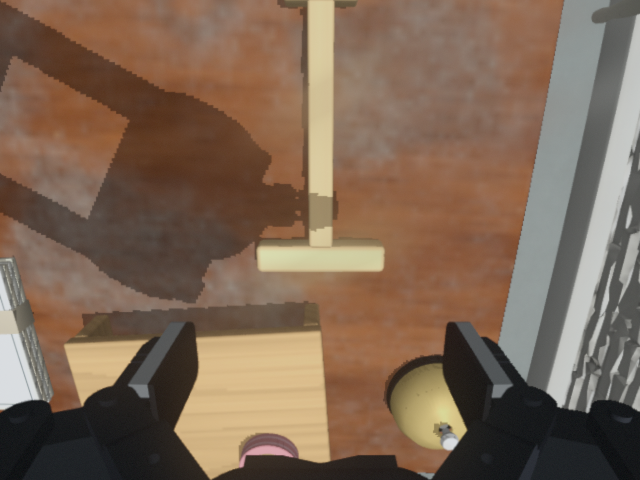

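The pusher lies flat and free of the gripper (stick at column 320, crossbar at row 255). The box sits in the carton at scene (252,200), and the bystanders are where they were. Handing in.

```bash
python3 -c "
from h import *
print(job.finish_job())"
```

```text
the job is handed in; nothing more can be done
None
```

The gift box is in the carton and the pusher lies flat on the table, let go. I handed the job in at about 20 s of the 56 s allowed; the hand-in gives no verdict, so the result is my own reading.

**What I did:** I drew the pusher out by its blade end until the crossbar was clear of the step, then let go. I took it again beside the crossbar and pushed the box through the tunnel. The pusher is now on open table in front of the step.

**Last checks:**
- **Box:** it stands on end in the carton at about (0.544, 0.208), with its centre about 48 mm over the table. The scene and top cameras agree to about 3 mm.
- **Pusher:** it looks flat and still, and the raised gripper touches nothing.
- **Bystanders:** the candle tin, card pack and twine spool read within about 5 mm of their start positions. In the last check the top camera missed the card pack, so its position comes from the scene camera alone.

**Disagreements:** the top camera's roof corners and the network put the tunnel mouth about 4 mm apart sideways. That was well inside the blade's roughly 13 mm of clearance each side. I never read the contact between blade and box directly; I take it from the box having been pushed out.

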